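# Switch on the guarded griddle

## Robot

A 6-joint arm with a two-finger parallel gripper is mounted at the origin on the work surface. World frame = base frame: x ahead of the robot, y to its left, z up, the work surface at z = 0. Lengths are in m, angles in rad, forces in N, time in s.
With the tool pointing down it reaches from about 0.3 to 0.875 m from the base axis. Payload 6.4 kg.
Tool frame: the origin (TCP) lies between the finger pads; the fingertips stand 8 mm ahead of it and the grasp point (between the pads) lies 11 mm behind it; z points along the fingers, y is the direction in which the jaws open and shut (so a half turn about z gives the same grasp; the last joint's range is limited). The gripper opens to 85 mm and grips with 20 to 120 N. Pads are 22 mm wide; open, the fingers measure 114 mm over their backs; the gripper's body (76 mm by 85 mm) begins 54 mm behind the grasp point. The pads swing forward as they close: fully open they stand 13 mm farther back than shut.
Start: joints at [-1.502, 0.181, 1.607, -0, 1.354, -0.206], TCP at [0.156, -0.553, 0.239] pointing down, gripper open.
Joint ranges: [-2.99, 2.99], [-0.89, 2.07], [0.3, 2.58], [-1.14, 4.28], [0, 2.63], [-3.12, 3.12]. Speed limits (rad/s): [2.57, 2.57, 3.01, 3.14, 3.14, 3.14].

## Interface

Orientations are given as a unit quaternion [w, x, y, z].
In Python, from rig import arm, vision gives the robot as it stands. The module is installed in compiled form; this text tells all that it offers.
- The arm moves only by the shell command python3 -m pendant 'ROWS' [FORCE]. ROWS is JSON, a list of rows, each a list of 3 entries, a list of its own where there are three numbers: the shift along the tool's x, y, z in cm, then the turn about the tool's z in rad, then the closure in counts, from 0 (fully open) to 255 (shut). In form: [[[dx, dy, dz], twist, claw], ...]. A call has 1 to 8 rows; each row is the pose to reach, as a shift and turn from the pose commanded when the call began, along the tool's axes at that moment; what a row does not reach only later rows make up. A row lasts 1/8 s, in which the tool goes at most 62.5 mm and 10.7 degrees, less where a joint would pass 70% of its speed; a pose out of reach is approached as far as the arm can. A call with a gripper value outside its range is refused whole. The fingers move at their own pace and stop on an object; FORCE is the grip in N (left out, the last holds). Time passes only in rows, so rows that repeat a pose let the fingers close. It gives the time, the measured TCP pose, the force and the opening at its end, in the units of the state.
- arm.sense(): the state, without advancing time (a new reading comes with each control period).
- vision.get_image(name): name is "side" or "top" or "wrist"; returns the picture (384x512x3 uint8, red, green, blue); there is no depth.
- vision.camera_info(name): a dict with "camera_matrix" (3x3 intrinsics, pixels), "k1" (the pictures are not rectified: a ray, as slopes to the right and down, at radius r is drawn at 1 + k1 r^2 times it, then the intrinsics apply), "rvec" (rotation vector, rad) and "tvec" (3), from world to camera coordinates, as OpenCV has them; the wrist camera has in their place "tool_from_camera" (4x4, takes a point from camera to tool coordinates, whose origin is the TCP and whose axes are the flange's). Camera axes: x right, y down, z forward; pixel columns grow to the right and rows downward; lengths in m; the calibration is good to about 2 mm. A picture is of the moment at which its call begins: read the wrist's pose just before it. camera_info takes no time and is no camera call.
- arm.finish_job(): hands the job in, once; it reports no verdict.
The state is a dict: "time_s": time; "joint_positions": joint angles; "qd": joint speeds; "tau": joint torques, N m; "position": TCP position; "eef_rot": TCP orientation; "wrist_force": force on the tool from outside, world axes, zero at the start; "ft_torque": the same for the moment, N m; "width": finger opening in m.
Only numpy, scipy, OpenCV 4.12 (cv2) and the standard library are available. Lean on these libraries where they do the work, as an engineer would, in place of code of your own. Each camera call takes 0.05 s, during which the arm holds its last target. There are 200 camera calls.

## Task

Start warming the clay comal: on the aluminium griddle it sits on, swing the red guard flap fully up, flip the toggle switch beneath it over to its on side (the green dot), and only then lower the red guard until it is shut again. Leave the grey guard on the round white warmer next to it shut.

Things in the scene. Friction and masses are not known exactly. Their poses are not given: they have to be found in the camera images.
- griddle: Fixed griddle: aluminium plate 200x190 mm (comal on it) behind a black switch block 140x100, 45 high. Origin on the cart top; x from block to plate (away from robot, yaw within 15 deg), y left, z up. Block x -55..85, y -50..50 mm. Guard hinge: line along y at x 38, z 47 mm. Toggle pivot: x -12, y 0, z 45. The warmer (round, white, twin block) is on its left or right, a steel cup 55 high between.
- guard (a joint): Red flap, rad: 0 shut, 1.85 fully up (tilted back 16 deg); starts at 0 to 0.2. Stays at any angle (0.05 N m). A hood 60 mm wide, 36 high, to 78 mm from hinge; a flat tab 20 wide (along y), 5 thick runs on to 118 mm. Shut: tab at griddle x -40..-80, mid-thickness z 80.5, free below and beside: pinch its side edges from above. Opening swings it up and away from the robot, till it points up.
- toggle (a joint): Bare steel toggle lever under the red flap, 8 mm thick with an 11 mm ball end, its tip 35 mm from the pivot. Rad: 0 off, leaning 0.5 rad right (griddle -y, white dot); 0.5 upright; 1.0 on at the end stop, leaning 0.5 rad left (+y, green dot). Starts at 0 to 0.1. About 2 N sideways moves it; it stays where it is left.
- warmer_guard (a joint): Grey flap of the round white warmer, same shape and size as the red one. Rad: 0 shut; starts at 0 to 0.1. To be left alone.

How it is judged:
By the outcome, as a careful person would: the job done as asked, in the order asked, and still so for the second after the job is handed in, with the robot touching nothing.
It also fails if it takes over 58 s, if anything falls off the work surface, if the arm or the gripper's body presses on something with over 40 N, if the wrist force passes 120 N, or if a joint passes its speed limit or range.

## Working session

There is one attempt and no reset: what is moved stays moved. The work goes in short steps, Python scripts to look and compute and a shell command to move; the robot and the scene stay as the last step left them, time stands still between calls to the robot, and variables do not carry over. Pictures are saved under pics/ and viewed, about 8 in all and at most 12, crops included, and the job is handed in when it is done.

```bash
mkdir -p pics; python3 - <<'E'
from rig import arm, vision
import cv2, numpy as np
s=arm.sense()
for k in ("time_s","position","eef_rot","width","wrist_force"): print(k,s[k])
for n in ("side","top","wrist"):
    im=vision.get_image(n); cv2.imwrite(f"pics/{n}0.png",im[:,:,::-1]); i=vision.camera_info(n)
    print(n,{k:np.round(v,4).tolist() for k,v in i.items()})
E
```

```text
time_s 0.0
position [ 0.1560023  -0.55286414  0.2383638 ]
eef_rot [-9.03496868e-04  9.90573541e-01  1.36978979e-01  5.90057355e-05]
width 0.08537440697712917
wrist_force [ 0.60302802  0.39407269 -0.10055789]
side {'camera_matrix': [[440.4336, 0.0, 259.095], [0.0, 440.4336, 191.6481], [0.0, 0.0, 1.0]], 'k1': -0.058, 'rvec': [0.5051, -2.7788, 1.0724], 'tvec': [0.5277, 0.1979, 0.7457]}
top {'camera_matrix': [[465.5342, 0.0, 239.7928], [0.0, 465.5342, 189.7409], [0.0, 0.0, 1.0]], 'k1': -0.1106, 'rvec': [2.1615, -2.2059, 0.0585], 'tvec': [0.0157, 0.5815, 0.9103]}
wrist {'camera_matrix': [[336.2564, 0.0, 255.5197], [0.0, 336.2564, 191.1611], [0.0, 0.0, 1.0]], 'k1': -0.0759, 'tool_from_camera': [[-0.0015, -0.958, -0.2869, 0.0733], [1.0, -0.0017, 0.0003, -0.0003], [-0.0008, -0.2869, 0.958, -0.1352], [0.0, 0.0, 0.0, 1.0]]}
```

View pics/top0.png

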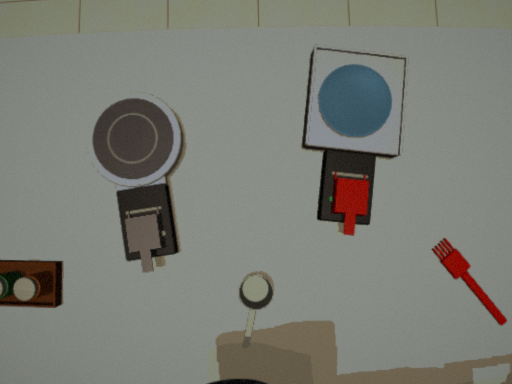

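View pics/side0.png

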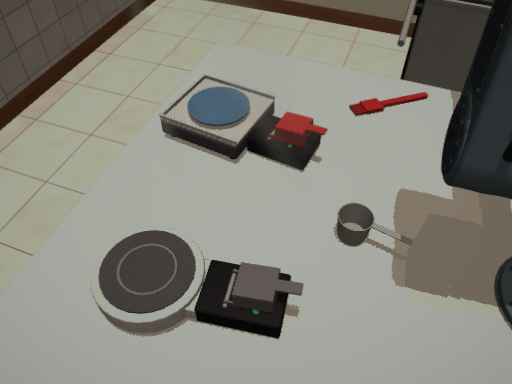

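The top view shows the griddle at the right: its block spans about (318–375, 150–224), the red tab ends near (349,234), and the green dot is at (332,198), which is +y. The warmer is at the left, with the cup between. I'll measure next.

```bash
cat > h.py <<'E'
import cv2, numpy as np
from rig import arm, vision
from scipy.spatial.transform import Rotation as R
def cam(n, s=None):
    i=vision.camera_info(n); K=np.array(i["camera_matrix"]); d=np.array([i["k1"],0,0,0],float)
    if n=="wrist":
        s=s or arm.sense(); q=np.array(s["eef_rot"]); T=np.array(i["tool_from_camera"])
        Rt=R.from_quat(q[[1,2,3,0]]).as_matrix()
        Rwc=Rt@T[:3,:3]; o=Rt@T[:3,3]+np.array(s["position"])
    else:
        Rm=cv2.Rodrigues(np.array(i["rvec"],float))[0]; Rwc=Rm.T; o=-Rwc@np.array(i["tvec"],float).ravel()
    return K,d,Rwc,o
def rays(c,px):
    K,d,Rwc,o=c; u=cv2.undistortPoints(np.array(px,float).reshape(-1,1,2),K,d).reshape(-1,2)
    return np.c_[u,np.ones(len(u))]@Rwc.T
def plane(c,px,z):
    r=rays(c,px); o=c[3]; return o+r*((z-o[2])/r[:,2:3])
def proj(c,P):
    K,d,Rwc,o=c; rv=cv2.Rodrigues(Rwc.T)[0]
    return cv2.projectPoints(np.array(P,float).reshape(-1,3),rv,-Rwc.T@o,K,d)[0].reshape(-1,2)
def tri(c1,p1,c2,p2):
    a=rays(c1,[p1])[0];b=rays(c2,[p2])[0];a/=np.linalg.norm(a);b/=np.linalg.norm(b)
    t=np.linalg.lstsq(np.c_[a,-b],c2[3]-c1[3],rcond=None)[0]
    A=c1[3]+t[0]*a;B=c2[3]+t[1]*b; return (A+B)/2,np.linalg.norm(A-B)
def red(im):
    h=cv2.cvtColor(im,cv2.COLOR_RGB2HSV); return (((h[...,0]<8)|(h[...,0]>172))&(h[...,1]>150)&(h[...,2]>80)).astype(np.uint8)
E
python3 - <<'E'
from h import *
im=cv2.imread("pics/top0.png"); c=cam("top")
m=red(im[:,:,::-1].copy()); m[:, :310]=0; m[:,400:]=0
for r in range(170,240,4):
    x=np.where(m[r])[0]
    if len(x): print(r,x.min(),x.max(), np.round(plane(c,[[x.min()-.5,r],[x.max()+.5,r]],.0805)[:,:2].ravel(),4))
b=(im.max(2)<60).astype(np.uint8); b[:, :310]=0;b[:,400:]=0;b[:148]=0;b[240:]=0
print("block rows")
for r in range(150,228,6):
    x=np.where(b[r])[0]
    if len(x): print(r,x.min(),x.max(), np.round(plane(c,[[x.min()-.5,r],[x.max()+.5,r]],.045)[:,:2].ravel(),4))
print("cam o",c[3])
cv2.imwrite("pics/c1.png",np.hstack([cv2.resize(im[140:245,300:395],None,fx=4,fy=4,interpolation=2)[:420],cv2.resize(cv2.imread("pics/side0.png")[95:200,225:335],None,fx=3.6,fy=4,interpolation=2)]))
E
```

```text
174 335 336 [ 0.6036 -0.1745  0.6035 -0.1783]
178 335 365 [ 0.5961 -0.1743  0.5949 -0.2329]
182 337 368 [ 0.5885 -0.1778  0.5873 -0.2383]
186 336 368 [ 0.581  -0.1756  0.5798 -0.238 ]
190 336 368 [ 0.5736 -0.1754  0.5723 -0.2377]
194 336 368 [ 0.5661 -0.1751  0.5648 -0.2375]
198 336 367 [ 0.5586 -0.1749  0.5573 -0.2353]
202 335 367 [ 0.5512 -0.1728  0.5498 -0.235 ]
206 335 366 [ 0.5437 -0.1726  0.5424 -0.2329]
210 335 366 [ 0.5363 -0.1723  0.5349 -0.2326]
214 345 366 [ 0.5284 -0.1909  0.5275 -0.2323]
218 345 355 [ 0.521  -0.1906  0.5205 -0.2113]
222 344 355 [ 0.5136 -0.1885  0.5131 -0.2111]
226 344 354 [ 0.5062 -0.1883  0.5057 -0.209 ]
230 344 353 [ 0.4987 -0.1881  0.4983 -0.2068]
234 347 353 [ 0.4912 -0.1935  0.4909 -0.2066]
block rows
150 324 351 [ 0.6544 -0.1615  0.6535 -0.2167]
156 323 394 [ 0.6427 -0.1591  0.6402 -0.3019]
162 322 374 [ 0.6309 -0.1568  0.629  -0.2614]
168 322 374 [ 0.6192 -0.1564  0.6172 -0.2609]
174 321 373 [ 0.6075 -0.1541  0.6054 -0.2584]
180 321 372 [ 0.5957 -0.1537  0.5937 -0.256 ]
186 320 372 [ 0.5841 -0.1514  0.582  -0.2555]
192 320 371 [ 0.5724 -0.151   0.5703 -0.2531]
198 319 371 [ 0.5608 -0.1487  0.5586 -0.2526]
204 318 370 [ 0.5492 -0.1464  0.5469 -0.2502]
210 318 370 [ 0.5376 -0.1461  0.5353 -0.2498]
216 317 369 [ 0.526  -0.1438  0.5237 -0.2474]
222 341 369 [ 0.5134 -0.1902  0.512  -0.247 ]
cam o [ 0.52214742 -0.00525974  0.94570798]
```

View pics/c1.png

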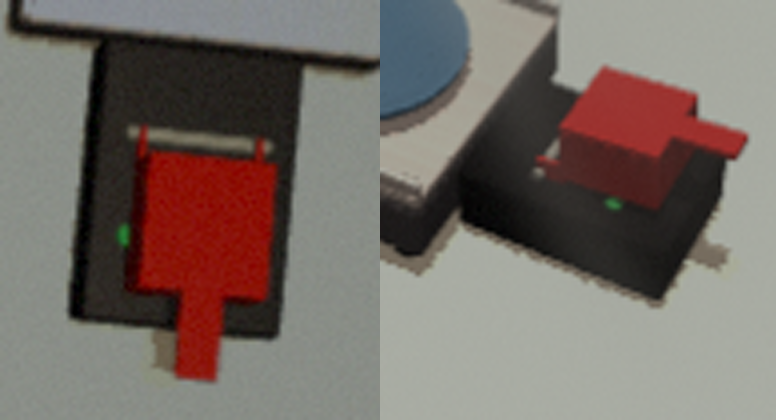

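```bash
python3 - <<'E'
from h import *
t=cam("top"); s=cam("side")
P=lambda x,y:(300+x/4,140+y/4)
S=lambda x,y:(225+(x-380)/3.6,95+y/4)
h=plane(t,[P(130,131),P(270,146)],.047); print("hinge ends",h, np.linalg.norm(h[0]-h[1]))
f=plane(t,[P(276,336),P(300,68)],.045); print("right edge",f)
for n,a,b in [("tab end R(-y)",P(215,380),S(747,135)),("tab end L",P(177,378),S(738,156)),("hood front L",P(128,290),S(657,155)),("hood back R",P(278,166),S(604,66)),("greendot",P(124,236),S(614,204))]:
    print(n,*tri(t,a,s,b))
d=(f[1]-f[0]);yaw=np.arctan2(d[1],d[0]); y2=np.arctan2(*(h[0]-h[1])[[1,0]])-np.pi/2; print("yaw",yaw,y2)
E
```

```text
hinge ends [[ 0.60924416 -0.17725012  0.047     ]
 [ 0.60058845 -0.24578225  0.047     ]] 0.06907657812590443
right edge [[ 0.50817736 -0.24592156  0.045     ]
 [ 0.63885567 -0.26280672  0.045     ]]
tab end R(-y) [ 0.48887223 -0.20554211  0.08728587] 0.0007891015599198676
tab end L [ 0.4899257  -0.18812496  0.08642055] 0.0013504094620890006
hood front L [ 0.5316172  -0.16524929  0.09244694] 6.475177514932018e-06
hood back R [ 0.5876755  -0.24059703  0.0798057 ] 0.0011634058916504709
greendot [ 0.55771623 -0.17348079  0.04348789] 0.0014438198943748633
yaw -0.12849965200704394 -0.12563621678602632
```

```bash
cat >> h.py <<'E'
YAW=-0.127; O=np.array([.5673,-.2067,0]); G=R.from_euler('z',YAW).as_matrix()
def tog(P): return (np.array(P)-O)@G
def tow(P): return np.array(P)@G.T+O
def rep():
    s=arm.sense(); q=np.array(s["eef_rot"]); M=R.from_quat(q[[1,2,3,0]]).as_matrix(); a=np.arctan2(M[1,0],M[0,0])
    print("t",round(s["time_s"],2),"tcp griddle mm",np.round(tog(s["position"])*1000,1),"yaw err",round(a-YAW,4),"tilt",np.round(M[:2,2],4),"F",np.round(s["wrist_force"],1),"w",round(s["width"]*1000,1)); return s
E
python3 -m pendant '[[[10,-6,3],0.19,0],[[20,-12,3],0.35,0],[[30,-18,3],0.402,0],[[42.8,-24.8,3],0.402,0],[[42.8,-24.8,3],0.402,0],[[42.8,-24.8,3],0.402,0],[[42.8,-24.8,3],0.402,0],[[42.8,-24.8,3],0.402,0]]' 25; python3 - <<'E'
from h import *
rep()
E
```

```text
time_s: 1.15
position: [0.5019, -0.1968, 0.2092]
eef_rot: [0.0, 0.998, -0.063, 0.0]
wrist_force: [0.5, -1.8, -0.4]
width: 0.0851
t 1.15 tcp griddle mm [-66.2   1.6 209.2] yaw err 0.0 tilt [ 0.0001 -0.0001] F [ 0.5 -1.8 -0.4] w 85.1
```

```bash
python3 - <<'E'
from h import *
python_wait=0
s=rep(); im=vision.get_image("wrist"); c=cam("wrist",s)
m=red(im); ys,xs=np.where(m)
print(xs.min(),xs.max(),ys.min(),ys.max())
o=im.copy()
pts=[tow([-.080,y,.083]) for y in (-.01,.01)]+[tow([-.040,y,.083]) for y in (-.01,.01)]+[tow([x,y,.045]) for x in (-.055,.085) for y in (-.05,.05)]+[tow([.038,y,.047]) for y in (-.035,.035)]
for p in proj(c,pts): cv2.circle(o,tuple(int(round(v)) for v in p),2,(0,255,255),-1)
cv2.imwrite("pics/w1.png",cv2.resize(o,None,fx=1.5,fy=1.5)[:,:,::-1])
E
```

```text
t 1.15 tcp griddle mm [-66.2   1.6 209.2] yaw err 0.0 tilt [ 0.0001 -0.0001] F [ 0.5 -1.8 -0.4] w 85.1
215 511 48 259
```

View pics/w1.png

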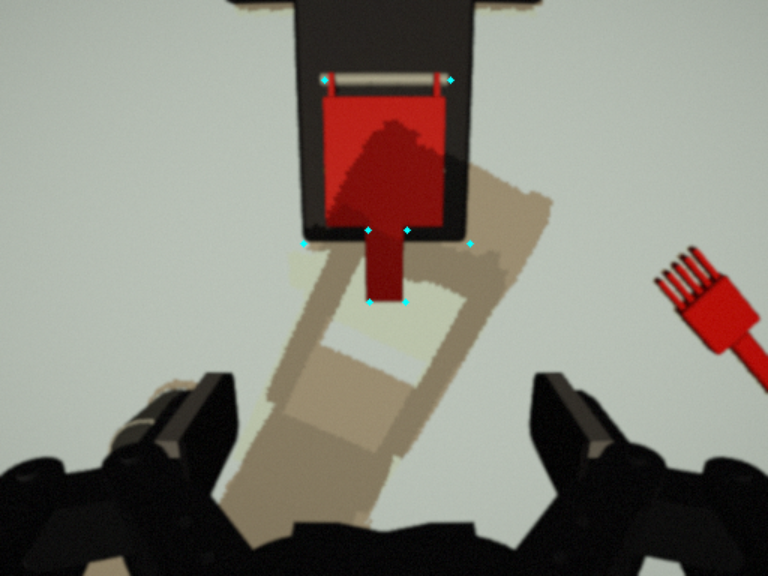

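The overlay of predicted points fits the wrist picture to about 1 mm: tab end (370–405, 301), hinge (325–450, 80). True y is about +1.2 mm from my estimate, and the tool is already centred on that, so I descend and pinch.

```bash
sed -i 's/O=np.array(\[.5673,-.2067,0\])/O=np.array([.5675,-.2055,0])/' h.py
python3 -m pendant '[[[0,0,6],0,0],[[0,0,11],0,0],[[0,0,13.7],0,0],[[0,0,13.7],0,0],[[0,0,13.7],0,255],[[0,0,13.7],0,255],[[0,0,13.7],0,255],[[0,0,13.7],0,255]]' 25 
python3 -m pendant '[[[0,0,0],0,255],[[0,0,0],0,255]]' 25 ; python3 - <<'E'
from h import *
rep()
E
```

```text
time_s: 2.2
position: [0.501, -0.1971, 0.0726]
eef_rot: [-0.001, 0.998, -0.064, 0.0]
wrist_force: [1.3, 4.1, 0.3]
width: 0.0193
time_s: 2.45
position: [0.5009, -0.1973, 0.0725]
eef_rot: [-0.001, 0.998, -0.064, 0.0]
wrist_force: [0.2, 5.2, 0.2]
width: 0.0192
t 2.45 tcp griddle mm [-67.1  -0.3  72.5] yaw err -0.0003 tilt [0.0005 0.002 ] F [0.2 5.2 0.2] w 19.2
```

Pinched at width 19.2 mm, which matches the 20 mm tab. Next is the first half of the opening arc, radius 111 mm about the hinge.

```bash
python3 -m pendant '[[[0.5,-0.05,-1.17],0,255],[[1.11,-0.1,-2.27],0,255],[[1.85,-0.1,-3.31],0,255],[[2.7,-0.1,-4.25],0,255],[[3.65,-0.1,-5.09],0,255],[[4.7,-0.1,-5.81],0,255],[[5.82,-0.1,-6.41],0,255],[[7.0,-0.1,-6.88],0,255]]' 25; python3 - <<'E'
from h import *
rep(); im=vision.get_image("wrist")
a=vision.get_image("side");cv2.imwrite("pics/s2.png",np.hstack([cv2.resize(a[40:200,200:400],None,fx=2,fy=2.4),im])[:,:,::-1][:,:])
E
```

```text
time_s: 3.45
position: [0.5701, -0.2059, 0.1411]
eef_rot: [-0.001, 0.998, -0.063, -0.001]
wrist_force: [-2.6, 4.7, -4.9]
width: 0.0192
t 3.45 tcp griddle mm [ 2.600e+00 -1.000e-01  1.411e+02] yaw err -0.0 tilt [-0.0023  0.0014] F [-2.6  4.7 -4.9] w 19.2
```

```bash
python3 -c "
import cv2;i=cv2.imread('pics/s2.png');cv2.imwrite('pics/s2b.png',cv2.resize(i,(800,int(i.shape[0]*800/i.shape[1]))))"
```

```text
(no output)
```

View pics/s2b.png

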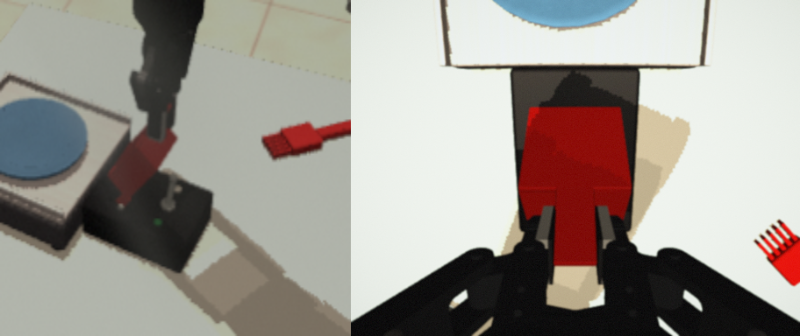

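The guard is about halfway up, the tab is pivoting in the grip, and forces are low. Second half now.

```bash
python3 -m pendant '[[[1.22,0,-0.33],0,255],[[2.48,0,-0.52],0,255],[[3.75,0,-0.57],0,255],[[5.02,0,-0.47],0,255],[[6.26,0,-0.22],0,255],[[7.47,0,0.16],0,255],[[8.62,0,0.68],0,255],[[9.67,0,1.3],0,255]]' 25; python3 -m pendant '[[[0.15,0,0.1],0,255],[[0.15,0,0.1],0,255]]'; python3 - <<'E'
from h import *
rep()
im=vision.get_image("wrist")
a=vision.get_image("side");o=np.hstack([cv2.resize(a[40:200,200:400],None,fx=2,fy=2.4),im])[:,:,::-1]
cv2.imwrite("pics/s3.png",cv2.resize(o,(800,336)))
E
```

```text
time_s: 4.55
position: [0.6669, -0.2182, 0.129]
eef_rot: [-0.0, 0.998, -0.063, -0.0]
wrist_force: [-3.3, 6.3, 2.7]
width: 0.0193
time_s: 4.8
position: [0.6684, -0.2184, 0.128]
eef_rot: [-0.0, 0.998, -0.063, 0.0]
wrist_force: [-1.6, 6.2, 2.0]
width: 0.0191
t 4.8 tcp griddle mm [101.8   0.  128. ] yaw err 0.0002 tilt [0.0002 0.0006] F [-1.6  6.2  2. ] w 19.1
```

View pics/s3.png

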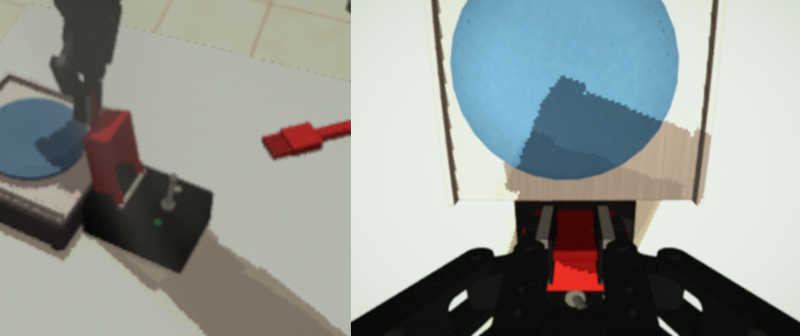

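```bash
python3 -m pendant '[[[0.4,0,0.2],0,255],[[0.4,0,0.2],0,255],[[0.4,0,0.2],0,255]]'; python3 - <<'E'
from h import *
rep()
E
```

```text
time_s: 5.28
position: [0.6702, -0.2186, 0.1268]
eef_rot: [-0.001, 0.998, -0.063, -0.002]
wrist_force: [-12.8, 7.5, 10.9]
width: 0.0193
t 5.28 tcp griddle mm [103.5  -0.  126.8] yaw err 0.0003 tilt [-0.0047  0.0015] F [-12.8   7.5  10.9] w 19.3
```

The force rose to 13 N against the stop, so the guard is fully up. Release, lift, then move to the right of the toggle.

```bash
python3 -m pendant '[[[0,0,-0.1],0,0],[[0,0,-0.1],0,0],[[0,0,-0.1],0,0],[[0,0,-5],0,0],[[0,0,-9],0,0],[[-6,2.5,-9],0,100],[[-12,5.2,-9],0,255],[[-12,5.2,-9],0,255]]' 25; python3 -m pendant '[[[0,0,0],0,255],[[0,0,0],0,255],[[0,0,0],0,255]]'; python3 - <<'E'
from h import *
s=rep()
im=vision.get_image("wrist")
a=vision.get_image("side");o=np.hstack([cv2.resize(a[40:200,200:400],None,fx=2,fy=2.4),im])[:,:,::-1]
cv2.imwrite("pics/s4.png",cv2.resize(o,(800,336)))
E
```

```text
time_s: 6.28
position: [0.5426, -0.2566, 0.2146]
eef_rot: [-0.0, 0.998, -0.065, -0.001]
wrist_force: [1.1, 0.6, 0.7]
width: 0.0324
time_s: 6.65
position: [0.5471, -0.2555, 0.2151]
eef_rot: [0.0, 0.998, -0.063, 0.0]
wrist_force: [-0.7, -0.1, 0.9]
width: -0.0001
t 6.65 tcp griddle mm [-13.9 -52.2 215.1] yaw err 0.001 tilt [ 0.0004 -0.0002] F [-0.7 -0.1  0.9] w -0.1
```

View pics/s4.png

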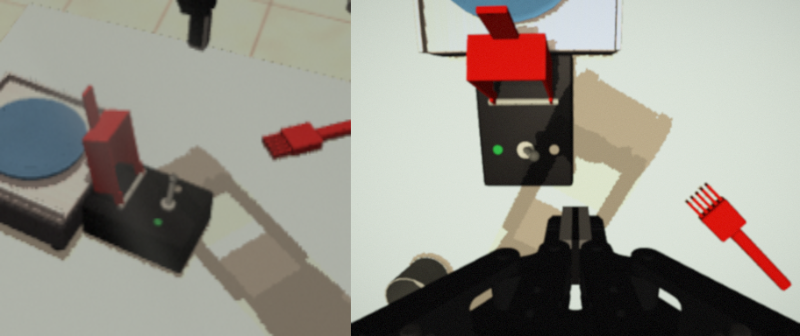

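The flap is up and the lever leans right at about (530,152) towards the white dot. The closed fingers are to its right. Descend to tips 10 mm over the block and sweep left.

```bash
python3 -m pendant '[[[0,0,6],0,255],[[0,0,11],0,255],[[0,0,15.2],0,255],[[0,0,15.2],0,255],[[0,-1,15.2],0,255],[[0,-1.7,15.2],0,255],[[0,-2.4,15.2],0,255],[[0,-2.4,15.2],0,255]]' 25; python3 - <<'E'
from h import *
rep()
E
python3 -m pendant '[[[0,-0.4,0],0,255],[[0,-0.8,0],0,255],[[0,-1.2,0],0,255],[[0,-1.5,0],0,255],[[0,-1.5,0],0,255]]'; python3 - <<'E'
from h import *
s=rep()
a=vision.get_image("side");t=vision.get_image("top");o=np.hstack([cv2.resize(a[90:190,240:340],(400,400)),cv2.resize(t[140:240,300:400],(400,400))])[:,:,::-1]
cv2.imwrite("pics/s5.png",o)
E
```

```text
time_s: 7.75
position: [0.5498, -0.2317, 0.0643]
eef_rot: [0.0, 0.998, -0.063, 0.001]
wrist_force: [0.2, 0.0, -0.6]
width: 0.0002
t 7.75 tcp griddle mm [-14.3 -28.2  64.3] yaw err 0.0007 tilt [ 0.0016 -0.001 ] F [ 0.2  0.  -0.6] w 0.2
time_s: 8.38
position: [0.5508, -0.2166, 0.0629]
eef_rot: [-0.0, 0.998, -0.063, -0.0]
wrist_force: [-0.8, -0.5, -0.4]
width: 0.0004
t 8.38 tcp griddle mm [-15.1 -13.2  62.9] yaw err 0.0001 tilt [-0.0004  0.0005] F [-0.8 -0.5 -0.4] w 0.4
```

View pics/s5.png

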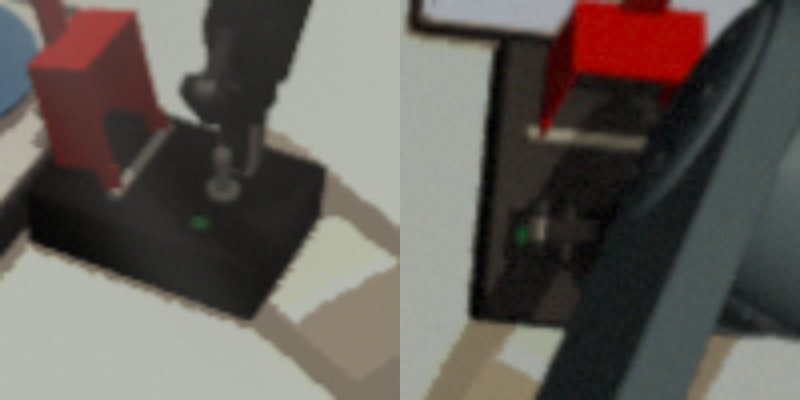

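The lever is about upright, pushed by the fingertips. I'll keep going until the force shows the end stop.

```bash
python3 -m pendant '[[[0,-0.3,0],0,255],[[0,-0.6,0],0,255],[[0,-0.6,0],0,255]]'; python3 -m pendant '[[[0,-0.2,0],0,255],[[0,-0.4,0],0,255],[[0,-0.4,0],0,255]]'; python3 - <<'E'
from h import *
rep()
E
```

```text
time_s: 8.85
position: [0.5517, -0.2109, 0.0631]
eef_rot: [-0.0, 0.998, -0.063, -0.0]
wrist_force: [0.0, -1.1, 0.4]
width: 0.0
time_s: 9.22
position: [0.5522, -0.2093, 0.0635]
eef_rot: [0.002, 0.998, -0.064, 0.0]
wrist_force: [-2.3, -7.9, -0.7]
width: -0.0001
t 9.22 tcp griddle mm [-14.7  -5.7  63.5] yaw err -0.0002 tilt [ 0.0003 -0.0035] F [-2.3 -7.9 -0.7] w -0.1
```

```bash
python3 -m pendant '[[[0,-0.15,0],0,255],[[0,-0.15,0],0,255],[[0,1.5,0],0,255],[[0,2.5,0],0,255],[[0,2.5,-6],0,255],[[0,2.5,-11],0,255],[[0,2.5,-15],0,100],[[0,2.5,-15],0,0]]' 25; python3 - <<'E'
from h import *
s=rep(); im=vision.get_image("wrist"); c=cam("wrist",s)
o=im.copy()
for th in (.5,-.5):
    p=proj(c,[tow([-.012,.035*np.sin(th),.045+.035*np.cos(th)])])[0]; print(th,p)
    cv2.circle(o,tuple(int(round(v)) for v in p),3,(0,255,255),1)
h=proj(c,[tow([.038,0,.047])])[0].astype(int)
x,y=p.astype(int)
a=vision.get_image("side")
cv2.imwrite("pics/s6.png",np.hstack([cv2.resize(o[max(0,y-120):y+40,max(0,x-100):x+100],(500,400)),cv2.resize(a[90:190,230:305],(300,400))])[:,:,::-1])
E
```

```text
time_s: 10.22
position: [0.5512, -0.2333, 0.2176]
eef_rot: [0.002, 0.998, -0.064, 0.004]
wrist_force: [0.2, 0.2, 0.6]
width: 0.0357
t 10.22 tcp griddle mm [-12.7 -29.6 217.6] yaw err -0.0001 tilt [ 0.0068 -0.004 ] F [0.2 0.2 0.6] w 35.7
0.5 [200.96277052 180.71237796]
-0.5 [240.25981109 180.59447232]
```

View pics/s6.png

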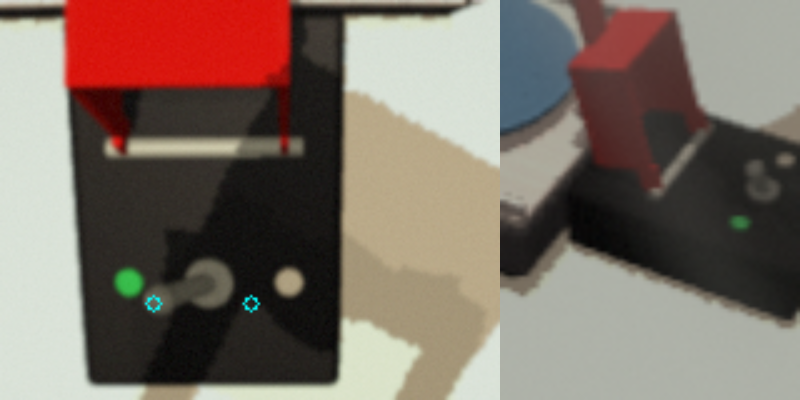

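The lever leans left at (160,297) in the crop, next to the green dot and on the predicted "on" position. Now move over the upright tab.

```bash
python3 -m pendant '[[[4,-1,0],0,0],[[8,-2,0],0,0],[[11.5,-2.85,0],0,0],[[11.5,-2.85,0],0,0],[[11.5,-2.85,0],0,0]]' 25; python3 - <<'E'
from h import *
rep()
E
```

```text
time_s: 10.95
position: [0.6654, -0.218, 0.211]
eef_rot: [-0.001, 0.998, -0.063, -0.002]
wrist_force: [0.1, 0.1, -0.2]
width: 0.0853
t 10.95 tcp griddle mm [9.87e+01 1.00e-01 2.11e+02] yaw err 0.0 tilt [-0.0035  0.0016] F [ 0.1  0.1 -0.2] w 85.3
```

```bash
python3 -m pendant '[[[0.3,0,5],0,0],[[0.3,0,8.3],0,0],[[0.3,0,8.3],0,0],[[0.3,0,8.3],0,255],[[0.3,0,8.3],0,255],[[0.3,0,8.3],0,255],[[0.3,0,8.3],0,255],[[0.3,0,8.3],0,255]]' 25; python3 -m pendant '[[[0,0,0],0,255],[[0,0,0],0,255]]'; python3 - <<'E'
from h import *
s=rep(); p=tog(s["position"])*1000; v=np.array([p[0]-38,p[2]+11-47]); r=np.hypot(*v); ph=np.arctan2(v[1],-v[0]); print(r,ph)
f=np.linspace(ph,.309-.0,18)[1:]
for q in f: print(np.round(q,3),np.round([(-r*np.cos(q)-v[0])/10,-(r*np.sin(q)-v[1])/10],2))
E
```

```text
time_s: 11.95
position: [0.6704, -0.2185, 0.1314]
eef_rot: [0.0, 0.998, -0.063, 0.001]
wrist_force: [0.1, 2.4, 5.9]
width: 0.0195
time_s: 12.2
position: [0.6704, -0.2185, 0.1314]
eef_rot: [0.0, 0.998, -0.063, 0.001]
wrist_force: [-0.3, 2.3, 5.7]
width: 0.019
t 12.2 tcp griddle mm [1.037e+02 1.000e-01 1.314e+02] yaw err 0.0001 tilt [ 0.0016 -0.0002] F [-0.3  2.3  5.7] w 19.0
115.81247579169576 2.1738853539133713
2.064 [-1.08 -0.66]
1.954 [-2.23 -1.2 ]
1.845 [-3.44 -1.61]
1.735 [-4.67 -1.89]
1.625 [-5.94 -2.03]
1.516 [-7.21 -2.03]
1.406 [-8.47 -1.89]
1.296 [-9.71 -1.61]
1.187 [-10.91  -1.2 ]
1.077 [-12.06  -0.66]
0.967 [-13.14   0.  ]
0.857 [-14.15   0.78]
0.748 [-15.06   1.66]
0.638 [-15.87   2.64]
0.528 [-16.57   3.7 ]
0.419 [-17.15   4.83]
0.309 [-17.6    6.02]
```

Gripped again (19.0 mm). Now the closing arc.

```bash
python3 -m pendant '[[[-1.08,0,-0.66],0,255],[[-2.23,0,-1.2],0,255],[[-3.44,0,-1.61],0,255],[[-4.67,0,-1.89],0,255],[[-5.94,0,-2.03],0,255],[[-7.21,0,-2.03],0,255],[[-8.47,0,-1.89],0,255],[[-9.71,0,-1.61],0,255]]' 25; python3 - <<'E'
from h import *
s=rep(); p=tog(s["position"])*1000; v=np.array([p[0]-38,p[2]+11-47]); r=np.hypot(*v); ph=np.arctan2(v[1],-v[0]); print(r,ph)
r=114
for q in np.linspace(ph,.29,10)[1:]: print(np.round(q,3),np.round([(-r*np.cos(q)-v[0])/10,-(r*np.sin(q)-v[1])/10],2))
E
```

```text
time_s: 13.2
position: [0.5725, -0.2062, 0.146]
eef_rot: [-0.0, 0.998, -0.064, -0.0]
wrist_force: [3.8, 3.4, -1.5]
width: 0.0192
t 13.2 tcp griddle mm [  5.  -0. 146.] yaw err -0.0003 tilt [-0.0001  0.0002] F [ 3.8  3.4 -1.5] w 19.2
114.83568487065409 1.279751560209456
1.17 [-1.15  0.51]
1.06 [-2.28  1.06]
0.95 [-3.34  1.73]
0.84 [-4.32  2.51]
0.73 [-5.2  3.4]
0.62 [-5.98  4.38]
0.51 [-6.65  5.44]
0.4 [-7.2   6.56]
0.29 [-7.63  7.74]
```

```bash
python3 -m pendant '[[[-1.15,0,0.51],0,255],[[-2.28,0,1.06],0,255],[[-3.34,0,1.73],0,255],[[-4.32,0,2.51],0,255],[[-5.2,0,3.4],0,255],[[-5.98,0,4.38],0,255],[[-6.65,0,5.44],0,255],[[-7.2,0,6.56],0,255]]' 25; python3 -m pendant '[[[-0.3,0,0.7],0,255],[[-0.45,0,1.25],0,255],[[-0.45,0,1.4],0,255],[[-0.45,0,1.4],0,255]]'; python3 - <<'E'
from h import *
s=rep(); p=tog(s["position"])*1000; v=np.array([p[0]-38,p[2]+11-47]);print(np.hypot(*v),np.arctan2(v[1],-v[0]))
E
```

```text
time_s: 14.2
position: [0.5012, -0.1971, 0.0795]
eef_rot: [-0.0, 0.998, -0.064, -0.0]
wrist_force: [-0.5, 2.9, 2.1]
width: 0.0195
time_s: 14.7
position: [0.4972, -0.1967, 0.0677]
eef_rot: [-0.0, 0.998, -0.063, -0.001]
wrist_force: [-7.4, 6.7, 17.0]
width: 0.0192
t 14.7 tcp griddle mm [-70.9  -0.2  67.7] yaw err 0.0003 tilt [-0.0014  0.0001] F [-7.4  6.7 17. ] w 19.2
113.4162158129095 0.2836421720404936
```

17 N of upward force means the guard is on its shut stop. Release, lift, and back off towards the robot.

```bash
python3 -m pendant '[[[0,0,0],0,0],[[0,0,0],0,0],[[0,0,0],0,0],[[0,0,-4],0,0],[[0,0,-9],0,0],[[0,0,-13.5],0,0],[[0,0,-13.5],0,0],[[0,0,-13.5],0,0]]' 25; python3 - <<'E'
from h import *
s=rep(); im=vision.get_image("wrist"); c=cam("wrist",s); o=im.copy()
pts=[tow([-.080,y,.083]) for y in (-.01,.01)]+[tow([-.040,y,.083]) for y in (-.01,.01)]
for p in proj(c,pts): cv2.circle(o,tuple(int(round(v)) for v in p),2,(0,255,255),-1)
a=vision.get_image("side")
cv2.imwrite("pics/s7.png",np.hstack([cv2.resize(o[40:240,150:350],(400,400)),cv2.resize(a[95:195,225:325],(400,400))])[:,:,::-1])
E
```

```text
time_s: 15.7
position: [0.4971, -0.1965, 0.2008]
eef_rot: [-0.0, 0.998, -0.064, -0.0]
wrist_force: [0.3, -0.6, -0.9]
width: 0.0854
t 15.7 tcp griddle mm [-70.9   0.  200.8] yaw err -0.0002 tilt [-0.0007  0.0004] F [ 0.3 -0.6 -0.9] w 85.4
```

View pics/s7.png

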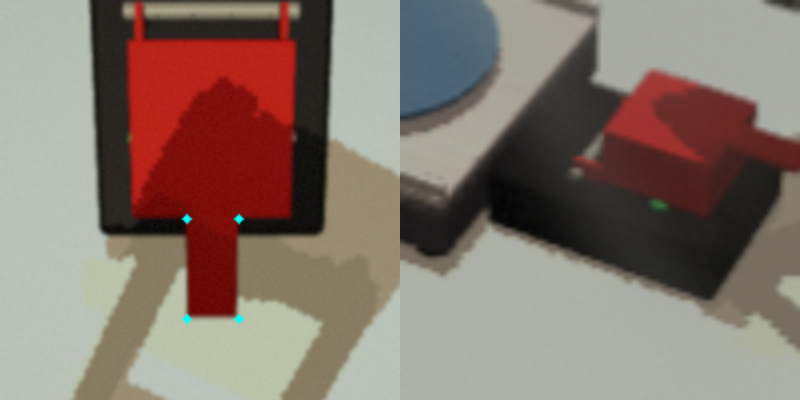

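The guard is shut: the tab matches its predicted shut outline at (187–239, 219–318) in the crop. The robot is clear of everything, so I'm handing in.

```bash
python3 - <<'E'
from h import *
a=vision.get_image("side").astype(int); b=cv2.imread("pics/side0.png")[:,:,::-1].astype(int)
print("warmer region mean diff",np.abs(a-b)[225:340,90:310].mean())
print(arm.finish_job())
E
```

```text
warmer region mean diff 3.1679710144927538
the job is handed in; nothing more can be done
None
```

I did the task in the order asked and handed it in at about 16 s of robot time, with the robot touching nothing.

- **Guard up:** I pinched the red tab and swung it until the force rose to about 13 N at the upper stop. I then let go, and the pictures showed it staying up.
- **Toggle on:** With closed fingers I pushed the lever left until it met its end stop at about 8 N. The wrist picture then showed it leaning towards the green dot, close to the predicted "on" position.
- **Guard shut:** I swung the tab back down until it pressed on the shut stop at 17 N, then released and lifted away. The tab matched its predicted shut outline in the wrist view to about a pixel. The toggle is hidden under the closed guard, so I did not see it again after that.
- **Warmer:** The arm never went near the grey guard. The warmer's part of the side picture changed by only about 3 grey levels on average from the first picture, most likely noise or lighting.

The wrist forces I read at the end of each move stayed at about 20 N or less. No check failed or disagreed.

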